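Count to the third gap and push the sample home

TASK

File the sample drawn from keg three in the unlabelled sample rack. With the gripper shut, run a fingertip along the top of the rack's top rail from the blue end, staying in touch with it from the first gap past the second to the third (count every gap, full or empty), then push the canister that stands on the front apron across the tray and into that third gap until it stops against the back rods. Only push it with the fingers: do not lift or topple it, and leave the other things where they are.

Things in the scene. Friction and masses are not known exactly. Their poses are not given: they have to be found in the camera images.
- rack: Fixed rack, white tray 185 x 410 x 8 mm. Origin on the bench (z = 0). Own +x points into the gaps (away from the robot, within 0.2 rad), +y along the rail. Five hoops of 6 mm steel rod (legs at own x = 4 and 60 mm, 45 mm high in front, sloping up to the rail) at own y = -128, -64, 0, 64, 128 mm make, with the end panels, six gaps 58 mm clear, centred at own y = -160, -96, -32, 32, 96, 160 mm.
- rail_top (a point): Top of the rack's top rail at mid-length (rack's own x = 60.5, y = 0 mm, z = 66 mm). The rail is a straight, level 10 mm steel rod along the rack's y, the highest bar of the rack, above the back stop; it runs past the inner ends of all six gaps, flush with the tops of the hoops, and ends at the end panels, which stand 6 mm higher. Same axes as the rack.
- back_stop (a point): Front side of the two back-stop rods at mid-length (rack's own x = 57.5, y = 0 mm, z = 34 mm); the rods run behind all gaps at z = 24 and 44 mm. A canister fully home touches them: its axis is then at the rack's own x = 31.5 mm and its near side is level with the front legs of the hoops.
- apron (a point): Middle of the flat, open loading apron in front of the hoops (rack's own x = -57, y = 0 mm), on its surface 8 mm above the bench. The apron runs along all gaps, from own x = -115 mm to the hoops, level with the floor of the gaps.
- blue_end: Fixed blue end panel of the rack, 78 x 8 x 64 mm, standing at own y = +195 or -195 mm of the rack (either end, by chance; the other end has a grey panel). Origin at the underside, on its thickness centre line, at own x = 0 of the rack. The gap next to this panel is the first gap.
- canister: The sample canister to be filed: closed steel cylinder 52 mm across and 48 mm high with two black rubber bands, on top a dark cap and a blue plug (60 mm high in all), 0.15 to 0.3 kg. It stands upright on the apron in front of the hoops. Origin at the centre of its underside, z up. It slides when pushed low.
- full_canister: Bystander: canister of the same size with an orange plug, standing in the second gap from one or the other end. Origin at the centre of its underside.
- jar: Bystander: white plastic jar with orange lid, 46 mm across, 54 mm high, standing in the second gap from the other end. Origin at the centre of its underside.
- bottle: Bystander: amber glass bottle with black cap, 54 mm across, 115 mm high, standing on the bench beyond the rack's own -y end. Origin at the centre of its underside.
- coupling: Bystander: brass hose coupling 32 mm across, 50 mm high, standing on the bench beyond the rack's own +y end. Origin at the centre of its underside.
Mind the look-alikes: they are no part of the job. Leave any pink or red look-alike of the canister alone.

How it is judged:
By the outcome, as a careful person would: the job done as asked, in the order asked, and still so for the second after the job is handed in, with the robot touching nothing.
It also fails if it takes over 64 s, if anything falls off the work surface, if the arm or the gripper's body presses on something with over 40 N, if the wrist force passes 120 N, or if a joint passes its speed limit or range.

ROBOT

A 6-joint arm with a two-finger parallel gripper is mounted at the origin on the work surface. World frame = base frame: x ahead of the robot, y to its left, z up, the work surface at z = 0. Lengths are in m, angles in rad, forces in N, time in s.
With the tool pointing down it reaches from about 0.425 to 0.95 m from the base axis. Payload 3.5 kg.
Tool frame: the origin (TCP) lies at the very end of the fingers, on their centre line; the grasp point (between the pads) lies 19 mm behind it (r.grip_point_offset is the distance from the TCP to the grasp point, in m); x points along the fingers, y is the direction in which the jaws open and shut, and the axes are right-handed (so a half turn about x gives the same grasp; the last joint's range is limited). The gripper opens to 85 mm and grips with 20 to 120 N. Pads are 22 mm wide; open, the fingers measure 114 mm over their backs; the gripper's body (76 mm by 85 mm) begins 54 mm behind the grasp point. The pads swing forward as they close: fully open they stand 13 mm farther back than shut.
Start: joints at [-1.25, 0.286, 1.577, -0, 1.279, -0.15], TCP at [0.306, -0.602, 0.231] pointing down, gripper open.
Joint ranges: [-2.77, 2.77], [-0.9, 2.22], [0.21, 2.48], [-1.53, 4.67], [0.24, 2.81], [-2.84, 2.84]. Speed limits (rad/s): [2.79, 2.79, 3.14, 3.14, 3.14, 3.14].

INTERFACE

Orientations are given as [roll, pitch, yaw] about the fixed x, y, z axes, in that order (R = Rz(yaw) Ry(pitch) Rx(roll)).
In Python, from rig import r, fingers, inverse_kinematics, eyes, sign_off, sensors gives the robot as it stands. The module is installed in compiled form; this text tells all that it offers. Calls block until the motion is done:
- r.move_to(position, orientation): joint-space move of the TCP to a pose.
- r.move_l(position, speed=0.15, ori=None, until_force=None): straight line of the TCP; ori=None keeps the orientation; speed is the mean speed in m/s. With until_force (N) it stops when the force on the tool has changed by that much, and returns True; else False.
- r.movej(angles): joint-space move.
- fingers.open_jaws() and fingers.clamp(): open the fingers fully, or close them until they stop; the grip force is fixed at half the most.
- r.wait(seconds).
- inverse_kinematics(position, orientation): joint angles nearest the present ones, or None.
- eyes.read_camera(name): name is "scene" or "top"; returns (picture, depth): 420x560x3 uint8, blue, green, red; 420x560 float32, m along the optical axis (not along the pixel's ray), 0 where there is no reading.
- eyes.camera_info(name): a dict with "mtx" (3x3 intrinsics, pixels), "R" (3x3) and "t" (3): a world point X has camera coordinates R X + t. Camera axes: x right, y down, z forward; pixel columns grow to the right and rows downward; lengths in m; the calibration is good to about 2 mm. A picture is of the moment at which its call begins. camera_info takes no time and is no camera call.
A pose or a line that the arm cannot do raises r.IKError and nothing moves.
- sign_off(): hands the job in, once; it reports no verdict.
Trained networks look in the newest picture that a camera, given by its name, has taken for a name from the list of things; names that differ only in an ending like _2 or _b are one class to them, and where a whole thing is asked for, a point or a joint stands for the part that bears it (a point fixed in the world has none). Each returns a list of dicts, best first, with "conf" (0 to 1); they miss things now and then, are a little off and sometimes report something else, mostly with a low value. They report only what shows in the picture. A call takes as long as a camera call. They do not tell look-alikes from the thing itself.
- eyes.spot_in(camera, target): "at" ([x, y, z] in m, in world coordinates, good to about 4 mm: the middle of the surface that is visible of it).
- eyes.outline_of(camera, target): "mask" (420x560 bool, what is visible of it).
- eyes.place_of(camera, target): "at" ([x, y, z] in m, in world coordinates, good to about 4 mm: a listed point, or the origin of a listed thing).
Readings, each from a call of its own:
- sensors.current_time_s(): time.
- sensors.current_joints(): joint angles.
- sensors.current_qd(): joint speeds.
- sensors.current_joint_efforts(): joint torques, N m.
- sensors.current_tool_pos(): TCP position.
- sensors.current_orientation(): TCP orientation.
- sensors.current_force(): force on the tool from outside, world axes, zero at the start.
- sensors.current_torque(): the same for the moment, N m.
- sensors.current_width(): finger opening in m.
Only numpy, scipy, OpenCV 4.12 (cv2) and the standard library are available. Lean on these libraries where they do the work, as an engineer would, in place of code of your own. Each camera call takes 0.05 s, during which the arm holds its last target. There are 200 camera calls.

## Working session

There is one attempt and no reset: what is moved stays moved. The work goes in short steps, each a Python script; the robot and the scene stay as the last script left them, time stands still between calls to the robot, and variables do not carry over. Pictures are saved under pics/ and viewed, about 8 in all and at most 12, crops included, and the job is handed in when it is done.

```bash
mkdir -p pics
python3 - <<'E'
from rig import r, eyes, sensors
import cv2, numpy as np
for c in ("top","scene"):
    im,d=eyes.read_camera(c); cv2.imwrite(f"pics/{c}0.png",im); np.save(f"pics/{c}d.npy",d)
    for n in ("rack","rail_top","back_stop","apron","blue_end","canister","full_canister","jar","bottle","coupling"):
        print(c,n,[(np.round(o["at"],4).tolist(),round(o["conf"],2)) for o in eyes.place_of(c,n)][:4])
print(sensors.current_time_s(),sensors.current_orientation())
E
```

```text
top rack [([0.5785, 0.0067, 0.002], 0.74)]
top rail_top [([0.6286, 0.0088, 0.0683], 0.84)]
top back_stop [([0.6231, 0.0071, 0.0335], 0.96)]
top apron [([0.5139, 0.0064, 0.0075], 0.79)]
top blue_end [([0.5669, 0.2015, 0.0061], 0.51)]
top canister [([0.5142, -0.002, 0.0065], 0.71), ([0.393, -0.043, 0.0003], 0.69), ([0.3916, 0.0747, 0.0029], 0.61)]
top full_canister [([0.5998, 0.0981, 0.0104], 0.71)]
top jar [([0.5998, -0.0869, 0.0085], 0.66)]
top bottle [([0.6097, -0.2678, -0.0028], 0.7)]
top coupling [([0.5774, 0.2812, -0.0024], 0.58)]
scene rack [([0.5707, 0.0068, -0.004], 0.7)]
scene rail_top [([0.6356, 0.0081, 0.0613], 0.78)]
scene back_stop [([0.6313, 0.0054, 0.0323], 0.78)]
scene apron [([0.5137, 0.0061, 0.0094], 0.92), ([0.5116, 0.0066, 0.0079], 0.66), ([0.601, -0.0907, 0.0083], 0.31)]
scene blue_end [([0.5719, 0.1998, 0.0061], 0.69)]
scene canister [([0.3926, -0.0446, -0.0017], 0.92), ([0.5135, 0.0017, 0.0059], 0.91), ([0.3919, 0.0716, 0.0037], 0.56)]
scene full_canister [([0.605, 0.1021, 0.0087], 0.88)]
scene jar [([0.5992, -0.0902, 0.009], 0.77), ([0.5149, 0.0041, 0.0088], 0.32), ([0.6309, 0.0052, 0.0296], 0.21)]
scene bottle [([0.6107, -0.2719, -0.0002], 0.78)]
scene coupling [([0.5774, 0.2831, -0.0013], 0.61)]
1.1 [ 0.37161883  1.57077055 -2.29912401]
```

View pics/top0.png

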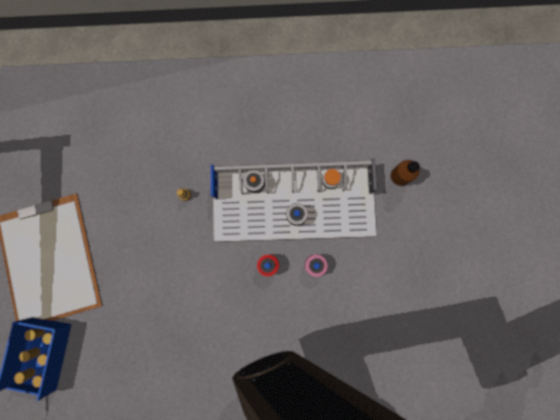

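View pics/scene0.png

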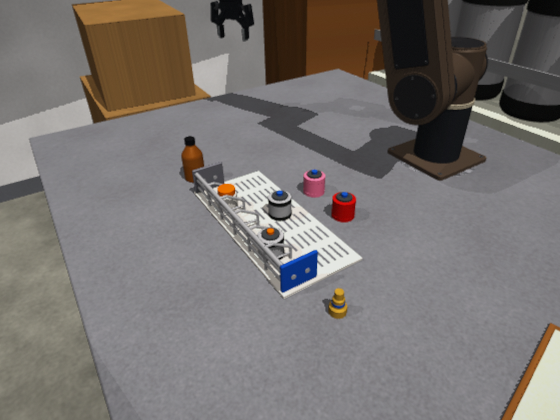

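Blue panel is at +y (top-view pixel (213,182)). The third gap is then at own y = +32, empty. The blue-plug canister is at pixel (297,213), and the red and pink look-alikes at (268,265) and (316,265) stand on the bench. Next I'll get the rack pose from the depth data.

```bash
cat > h.py <<'E'
from rig import r, fingers, inverse_kinematics, eyes, sign_off, sensors
import cv2, numpy as np
from scipy.spatial.transform import Rotation as Ro
def cloud(c):
    im,d=eyes.read_camera(c); k=eyes.camera_info(c); K,R,t=map(np.array,(k["mtx"],k["R"],k["t"]))
    v,u=np.indices(d.shape); P=np.stack([(u-K[0,2])/K[0,0]*d,(v-K[1,2])/K[1,1]*d,d],-1)
    P=(P-t.ravel())@R; P[d==0]=np.nan
    return im,P
E
python3 - <<'E'
from h import *
im,P=cloud("top")
roi=(abs(P[...,0]-.56)<.14)&(abs(P[...,1])<.24)
z=P[...,2]
hsv=cv2.cvtColor(im,cv2.COLOR_BGR2HSV)
tray=roi&(z>.003)&(z<.013)&(im.min(-1)>120)
p=P[tray][:,:2].astype(np.float32); print(len(p),np.median(z[tray]), np.median(z[roi&(P[...,0]<.44)]))
rc=cv2.minAreaRect(p*1000); print(rc); print(cv2.boxPoints(rc).round(1).tolist())
# front edge fit: lowest x per y bin
b=[(y,p[abs(p[:,1]-y)<.004,0].min()) for y in np.arange(-.18,.19,.008)]
print("front",np.polyfit(*np.array(b).T,1))
rail=roi&(z>.056)&(z<.075)&(P[...,0]>.60)&(P[...,0]<.66)
q=P[rail]; print(len(q),np.percentile(q,[2,50,98],axis=0).round(4).tolist())
f=np.polyfit(q[:,1],q[:,0],1); res=abs(q[:,0]-np.polyval(f,q[:,1])); f=np.polyfit(q[res<.006,1],q[res<.006,0],1); print("rail",f,np.arctan(-f[0]))
bl=roi&(hsv[...,0]>105)&(hsv[...,0]<130)&(hsv[...,1]>150)
for c,m in(("panel",bl&(P[...,1]>.15)&(z>.05)),("plug",bl&(abs(P[...,1])<.04)&(P[...,0]>.47)&(z>.05)),("body",roi&(abs(P[...,1])<.045)&(P[...,0]>.47)&(P[...,0]<.56)&(z>.045))):
    q=P[m]; print(c,len(q),q.mean(0).round(4) if len(q) else '',np.percentile(q,[0,100],axis=0).round(4).tolist())
for i in range(4):
    for c in("top","scene"):
        eyes.read_camera(c)
        print(c,[np.round(o["at"],4).tolist() for n in("blue_end","apron","rail_top","back_stop") for o in eyes.place_of(c,n)[:1]],[np.round(o["at"],4).tolist() for o in eyes.place_of(c,"canister") if o["at"][0]>.45][:1])
E
```

```text
8468 0.007461531191887087 -0.0005748223955587255
((553.7284545898438, 5.9024505615234375), (194.1214599609375, 412.5933837890625), 0.13796311616897583)
[[456.20001220703125, 212.0], [457.20001220703125, -200.60000610351562], [651.2999877929688, -200.1999969482422], [650.2999877929688, 212.39999389648438]]
front [-0.00186183  0.45789359]
1115 [[0.6011, -0.1902, 0.0572], [0.6283, 0.0041, 0.0639], [0.6365, 0.1994, 0.0719]]
rail [-0.00229962  0.62645442] 0.0022996131726375764
panel 117 [0.5962 0.198  0.0679] [[0.5646, 0.1948, 0.0518], [0.6354, 0.2023, 0.0741]]
plug 24 [ 0.515  -0.0017  0.0667] [[0.5099, -0.0072, 0.0603], [0.5206, 0.0046, 0.0701]]
body 366 [ 0.5138 -0.0023  0.0582] [[0.4894, -0.027, 0.0473], [0.5406, 0.0219, 0.0701]]
top [[0.5665, 0.1999, 0.0098], [0.5172, 0.0039, 0.0084], [0.6322, 0.009, 0.0685], [0.6295, 0.0096, 0.0354]] [[0.5158, -0.0003, 0.0069]]
scene [[0.5729, 0.1992, 0.0066], [0.5135, 0.0093, 0.0101], [0.6354, 0.0082, 0.0632], [0.6281, 0.0036, 0.0313]] [[0.5138, 0.0045, 0.0074]]
top [[0.5677, 0.2013, 0.0072], [0.5163, 0.0034, 0.0121], [0.6282, 0.0048, 0.0682], [0.628, 0.0082, 0.0353]] [[0.5122, 0.0006, 0.0069]]
scene [[0.5726, 0.2002, 0.0065], [0.5105, 0.0062, 0.009], [0.6376, 0.0081, 0.0621], [0.6058, -0.2692, -0.0006]] [[0.5126, 0.004, 0.0084]]
top [[0.5698, 0.2014, 0.0062], [0.5159, 0.0032, 0.0128], [0.6302, 0.0038, 0.0689], [0.6288, 0.007, 0.0326]] [[0.5135, -0.001, 0.0091]]
scene [[0.5725, 0.1983, 0.0061], [0.5134, 0.0084, 0.0074], [0.6366, 0.0046, 0.0609], [0.6304, 0.0072, 0.0315]] [[0.5104, 0.0019, 0.009]]
top [[0.569, 0.2014, 0.0076], [0.5144, 0.0047, 0.0088], [0.6317, 0.0064, 0.067], [0.631, 0.009, 0.0342]] [[0.5128, -0.0014, 0.0066]]
scene [[0.6095, -0.2726, 0.0008], [0.5119, 0.0063, 0.0055], [0.6345, 0.0047, 0.0619], [0.6324, 0.0058, 0.0319]] [[0.5138, 0.0024, 0.0077]]
```

```bash
cat >> h.py <<'E'
YAW=0.002; O=np.array([.572,.005])
def w(x,y,z):  # rack own mm -> world m
    c,s=np.cos(YAW),np.sin(YAW); return [O[0]+(c*x-s*y)/1e3,O[1]+(s*x+c*y)/1e3,z]
def down(sign):  # tool down, jaw axis along +-rack y
    y=sign*np.array([-np.sin(YAW),np.cos(YAW),0]); x=np.array([0,0,-1.]); 
    return Ro.from_matrix(np.stack([x,y,np.cross(x,y)],1)).as_euler("xyz").tolist()
E
python3 - <<'E'
from h import *
for s in(1,-1):
    for p in ((63,160,.2),(63,32,.066),(-60,-60,.03),(-30,32,.02)):
        print(s,np.round(inverse_kinematics(w(*p),down(s)),2).tolist())
fingers.clamp()
s=1 if abs(inverse_kinematics(w(63,160,.2),down(1))[5])<abs(inverse_kinematics(w(63,160,.2),down(-1))[5]) else -1
print("s",s)
r.move_to(w(62,160,.2),down(s)); r.move_l(w(62,160,.085),.15)
print(sensors.current_force(),sensors.current_width())
print(r.move_l(w(62,160,.055),.02,until_force=4),sensors.current_tool_pos(),sensors.current_force(),sensors.current_time_s())
E
```

```text
1 [0.1, 0.27, 1.65, -0.0, 1.22, -1.47]
1 [-0.1, 0.38, 1.78, -0.0, 0.98, -1.67]
1 [-0.3, 0.2, 2.09, -0.0, 0.85, -1.88]
1 [-0.12, 0.28, 2.02, -0.0, 0.84, -1.69]
-1 [0.1, 0.27, 1.65, -0.0, 1.22, 1.67]
-1 [-0.1, 0.38, 1.78, -0.0, 0.98, 1.47]
-1 [-0.3, 0.2, 2.09, -0.0, 0.85, 1.26]
-1 [-0.12, 0.28, 2.02, -0.0, 0.84, 1.45]
s 1
[ 0.07050981  0.05483429 -0.3734163 ] -0.00017049601086052834
True [0.6335667  0.1651289  0.06595248] [-0.80208338 -1.00359701  3.90006523] 9.125<sys>:0: UserWarning: Gimbal lock detected. Setting third angle to zero since it is not possible to uniquely determine all angles.
```

```bash
python3 - 2>/dev/null <<'E'
from h import *
z=.0656
for i,y in enumerate([160]+list(range(154,31,-8))+[32]):
    r.move_l(w(62,y,z),.04); F=sensors.current_force(); p=sensors.current_tool_pos()
    print(y,round(z,5),np.round(p,4).tolist(),np.round(F,1).tolist())
    if np.linalg.norm(F[:2])>25: break
    z+=np.clip((F[2]-7)*4e-5,-.0003,.0003)
print(sensors.current_time_s())
E
```

```text
160 0.0656 [0.634, 0.1652, 0.066] [0.0, -0.3, 4.3]
154 0.06549 [0.6342, 0.1592, 0.066] [-0.2, 1.7, 4.2]
146 0.06538 [0.6342, 0.1508, 0.066] [-0.6, 2.3, 4.9]
138 0.0653 [0.6342, 0.1428, 0.0659] [-0.4, 3.1, 5.2]
130 0.06523 [0.6343, 0.1349, 0.066] [0.3, 2.9, 6.5]
122 0.06521 [0.6343, 0.1268, 0.066] [-0.2, 2.5, 5.9]
114 0.06517 [0.6343, 0.1189, 0.0659] [-0.3, 2.3, 5.4]
106 0.0651 [0.6343, 0.1109, 0.066] [0.5, 2.7, 5.9]
98 0.06506 [0.6343, 0.1029, 0.0659] [-0.4, 2.4, 6.6]
90 0.06504 [0.6344, 0.0949, 0.0659] [-0.4, 3.4, 6.3]
82 0.06501 [0.6344, 0.0869, 0.0659] [-0.5, 2.3, 6.3]
74 0.06499 [0.6344, 0.079, 0.0659] [-0.6, 2.7, 6.4]
66 0.06496 [0.6344, 0.071, 0.0659] [0.8, 2.6, 6.5]
58 0.06494 [0.6345, 0.063, 0.066] [0.3, 2.6, 7.4]
50 0.06496 [0.6345, 0.055, 0.0659] [-0.9, 2.9, 6.8]
42 0.06495 [0.6344, 0.047, 0.0659] [-0.0, 2.8, 6.1]
34 0.06491 [0.6344, 0.0391, 0.0659] [0.5, 2.3, 6.3]
32 0.06489 [0.6345, 0.0373, 0.0659] [-0.5, 3.7, 6.2]
15.175
```

```bash
cat >> h.py <<'E'
def can(tag=None):
    im,P=cloud("top"); z=P[...,2]
    if tag: cv2.imwrite(f"pics/{tag}.png",cv2.resize(im[140:280,190:400],None,fx=3.5,fy=3.5,interpolation=cv2.INTER_CUBIC))
    hsv=cv2.cvtColor(im,cv2.COLOR_BGR2HSV)
    m=(hsv[...,0]>100)&(hsv[...,0]<130)&(hsv[...,1]>100)&(z>.05)&(z<.08)&(P[...,1]<.12)&(P[...,1]>-.1)&(P[...,0]>.45)
    q=P[m]; a=[o["at"] for c in("top","scene") for _ in (0,1) if eyes.read_camera(c) for o in eyes.place_of(c,"canister")[:3] if o["at"][0]>.45]
    print("plug",len(q),q.mean(0).round(4) if len(q) else "", "net",np.round(a,4).tolist())
E
python3 - 2>/dev/null <<'E'
from h import *
r.move_l(w(62,32,.12),.2); r.move_l(w(-58,-72,.12),.25); r.move_l(w(-58,-72,.018),.15)
print(sensors.current_force())
print(r.move_l(w(-58,-14,.018),.04), sensors.current_tool_pos(),sensors.current_force())
r.move_l(w(-58,-30,.018),.1); can("p1"); print(sensors.current_time_s())
E
```

```text
[-0.19304674 -0.76322227  1.296332  ]
False [ 0.51401008 -0.00921672  0.01791507] [ 0.62496208 -3.00663115  1.61467912]
plug 0  net [[0.6301, 0.0073, 0.0356], [0.5169, 0.032, 0.0058], [0.5777, 0.2815, 0.0005], [0.5129, 0.0308, 0.0074], [0.5134, 0.0373, 0.0067], [0.5152, 0.0335, 0.0097]]
19.575
```

View pics/p1.png

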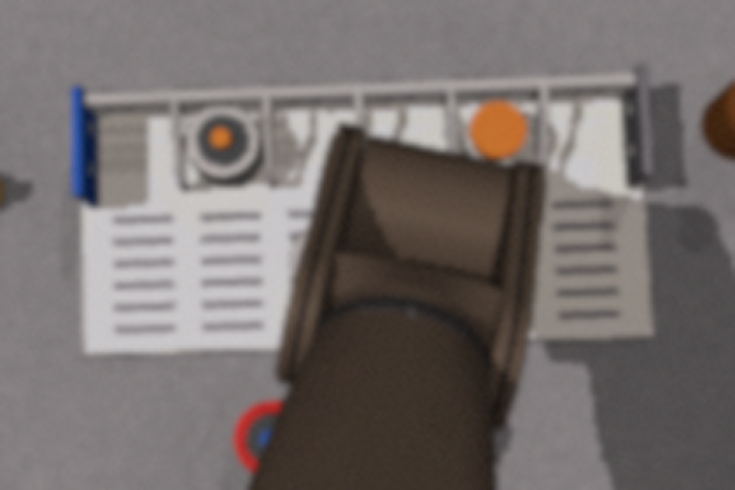

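The arm hides the canister from the top camera. I'll push the last few millimetres, back the arm out to the side and measure again.

```bash
python3 - 2>/dev/null <<'E'
from h import *
r.move_l(w(-58,-8.5,.018),.05); print(sensors.current_tool_pos())
r.move_l(w(-58,-40,.018),.15); r.move_l(w(-58,-40,.13),.25); r.move_l(w(-70,-250,.2),.3); can("p2")
im,P=cloud("top"); z=P[...,2]
# hoop tops: sloping parts, per hoop y centroid of high points
m=(z>.04)&(z<.072)&(P[...,0]>.585)&(P[...,0]<.618)
for n in(-64,0,64,128):
    y0=O[1]+n/1e3; q=P[m&(abs(P[...,1]-y0)<.012)]; print(n,len(q),q.mean(0).round(4) if len(q) else "")
print(sensors.current_time_s())
E
```

```text
[ 0.51437449 -0.00354035  0.01825827]
plug 37 [0.5159 0.0366 0.0661] net [[0.5141, 0.0361, 0.0061], [0.5151, 0.0373, 0.0063], [0.5132, 0.0408, 0.0075], [0.5127, 0.0383, 0.0075]]
-64 52 [ 0.6021 -0.0604  0.0548]
0 37 [0.6002 0.0047 0.0555]
64 62 [0.6    0.0729 0.0555]
128 61 [0.601  0.1289 0.056 ]
22.5083
```

View pics/p2.png

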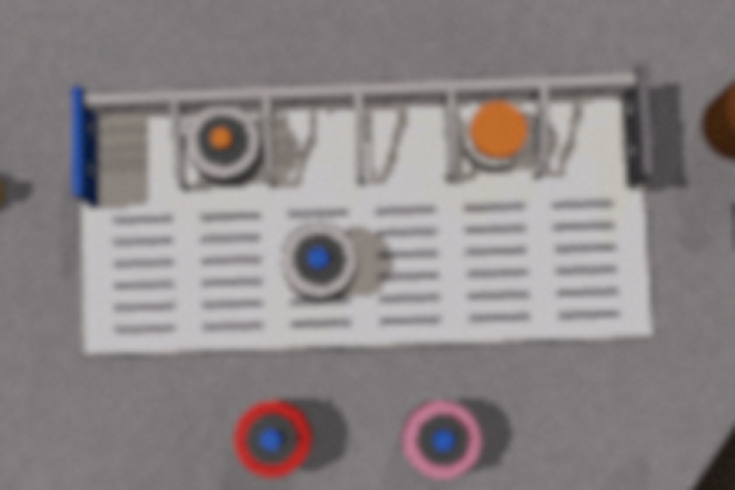

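The canister sits on the third gap's centre line: y 0.0366 against a hoop midpoint of 0.037, and it lines up with that gap's slots at crop pixel x ≈ 318. Now I'll push it in, guarded by force.

```bash
python3 - 2>/dev/null <<'E'
from h import *
r.move_l(w(-114,31.7,.13),.25); r.move_l(w(-114,31.7,.018),.15)
print(sensors.current_force())
for x in(-62,-40,-20,-9,2):
    h=r.move_l(w(x,31.7,.018),.04,until_force=9)
    print(x,h,np.round(sensors.current_tool_pos(),4).tolist(),np.round(sensors.current_force(),1).tolist())
    if h: break
print(sensors.current_time_s())
E
```

```text
[-0.1230424   1.00190902 -0.09437973]
-62 False [0.51, 0.0366, 0.018] [-0.3, -0.8, -0.1]
-40 False [0.5325, 0.0366, 0.0182] [0.1, 0.1, 0.3]
-20 False [0.5525, 0.0366, 0.0181] [-0.4, -0.3, -0.4]
-9 False [0.5636, 0.0366, 0.0181] [-0.7, 0.3, 0.2]
2 True [0.5666, 0.0369, 0.0172] [0.9, -0.8, 0.3]
28.2
```

It stopped at finger own x = -5.4, where -5.5 was expected for fully home. I'll press once more gently, retreat and check.

```bash
python3 - 2>/dev/null <<'E'
from h import *
print(r.move_l(w(0,31.7,.018),.015,until_force=8),np.round(sensors.current_tool_pos(),4),sensors.current_force())
r.move_l(w(-45,31.7,.018),.1); r.move_l(w(-60,31.7,.14),.2); r.move_l(w(-70,-250,.2),.3); can("p3")
im,_=eyes.read_camera("scene"); cv2.imwrite("pics/s3.png",cv2.resize(im[150:310,170:370],None,fx=3.5,fy=3.5,interpolation=cv2.INTER_CUBIC))
for n in ("full_canister","jar","bottle","coupling"): print(n,[np.round(o["at"],3).tolist() for o in eyes.place_of("scene",n)][:1])
print(sensors.current_time_s())
E
```

```text
True [0.5661 0.0371 0.0163] [-0.60311298  0.22391102  1.68952755]
plug 37 [0.6039 0.0404 0.0653] net [[0.6026, 0.0388, 0.0065], [0.6052, 0.0397, 0.0065], [0.6005, 0.0454, 0.0096], [0.6023, 0.0463, 0.0086]]
full_canister [[0.603, 0.102, 0.008]]
jar [[0.599, -0.089, 0.01]]
bottle [[0.609, -0.272, -0.002]]
coupling [[0.576, 0.282, -0.004]]
31.625
```

View pics/p3.png

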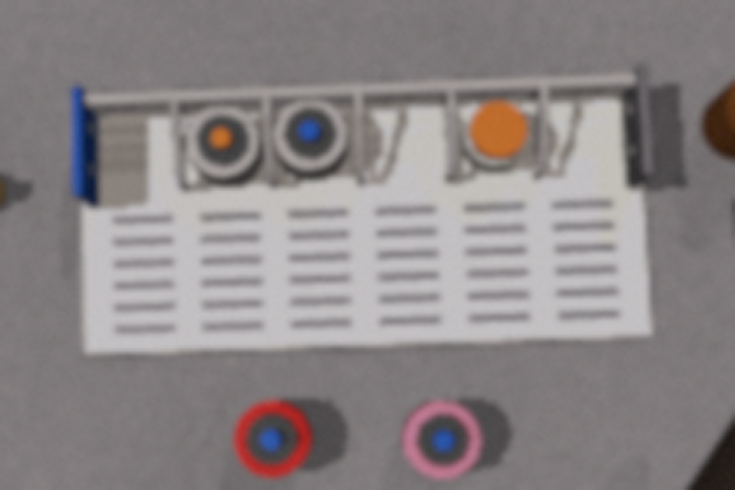

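View pics/s3.png

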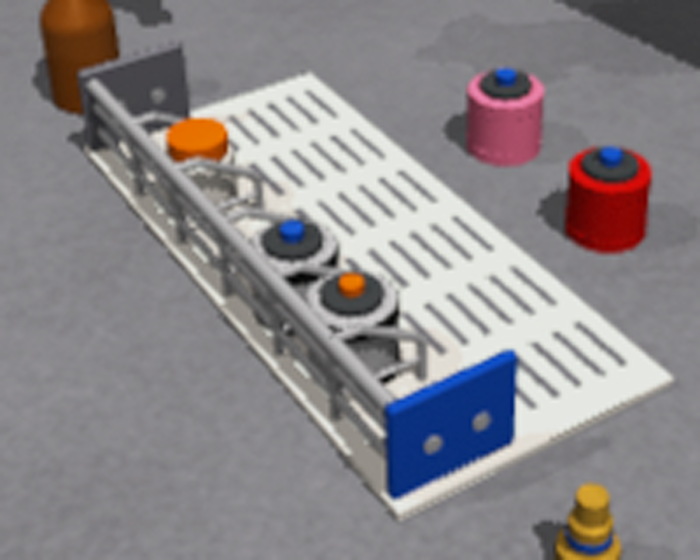

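The canister is upright in the third gap: the plug reads x = 0.604, and 0.6035 is expected when home. The bystanders haven't moved and the arm is clear.

```bash
python3 -c "
from rig import *
from rig import sign_off
print(sign_off())"
```

```text
the job is handed in; nothing more can be done
None
```

The canister is filed in the third gap from the blue end, standing upright against the back rods. I handed the job in at about 32 s of the 64 s allowed; `sign_off()` gives no verdict.

- **Rail run:** with the gripper shut, I ran a fingertip along the top rail from the first gap past the second to the third. Every force reading on the way was 4 to 7 N, with the tip at z = 66 mm, the rail's height.
- **Pushing:** I pushed the blue-plug canister sideways along the apron to the third gap's centre line, then straight in. It stopped with the fingertip at own x ≈ -5.4 mm, where -5.5 mm is expected. A second gentle press met resistance at about the same place.
- **Last checks:** the top camera put the plug at x = 0.604 m, with 0.6035 m expected when home. In that view the canister lies 3 mm from the gap's centre line. The networks put the orange-plug canister, jar, bottle and coupling where they were at the start. The red and pink look-alikes stand untouched in the last pictures.
- **Disagreement:** the two cameras differ by about 6 mm on the canister's final y position (0.040 m from the top, 0.046 m from the scene camera). Both pictures show it between the right hoops.

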